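# Clamp the slotted arm in the welding fixture to the click

## Task

Get the slotted aluminium arm ready for welding: slide it gently along the fixture until it is fully home against the end stop. Then tighten the black clamp knob (clockwise seen from above) until its ratchet slips and clicks, and stop there: one click is enough, two at the most. Leave the arm home and firmly clamped, and do not disturb the things lying about.

Things in the scene. Friction and masses are not known exactly. Their poses are not given: they have to be found in the camera images.
- fixture: Bridge of the steel welding fixture, fixed to the table; the fixture may stand at any place and yaw. Origin on the table (z 0) under the vertical screw axis; x runs along the channel to the end stop, away from the tube; z up. The bridge stands over the channel at x = 0: 36 mm in x, 106 mm in y, z 68 to 88 mm, on two posts; it carries the clamp screw.
- bed: Steel bed of the fixture, 100 mm wide, fixture x -145 to +105 mm, top at z 30 mm; origin in the top face at fixture (0, 0, 30) mm, axes as the fixture's. Two rails on it, x -100 to +100 mm, top z 40 mm, outer faces y +-40.5 mm, guide the arm with 1.5 mm play on each side.
- stop: End stop of the fixture: steel block across the bed, 15 mm thick, z 30 to 56 mm. Origin: middle of the lower edge of the face that meets the arm, (90, 0, 30) mm in the fixture's frame, axes as the fixture's.
- plate: Workpiece, loose, 0.3 to 0.6 kg: aluminium arm 240 x 50 x 10 mm with a 70 x 12 mm slot and an upright tube, 32 mm diameter, 52 mm tall, at its x = -90 mm. Lies in the channel under the bridge, underside z 30, 20 to 45 mm short of home. Origin: centre of underside; x along it to the stop. Home: origin at fixture x = -30, tube at -120 mm. Slides with 2 to 6 N.
- plate_end (a point): Centre of the arm's end face that meets the end stop, (120, 0, 5) mm in the arm's frame. The arm is home when this face touches the stop (fixture x = 90 mm).
- tube_top (a point): Centre of the top of the tube, z = 92 mm; axes as the arm's. The tube is free from z 43 to 92 mm; push or pinch it there.
- screw: Aluminium collar of the clamp screw on the bridge, 54 mm diameter, z 88 to 96 mm; origin on the axis, z 88; x along the black mark on its rim. Clockwise turning lowers a brass pad under the bridge onto the arm, 2.2 mm per rad; the pad starts 1 to 6 mm above it, by an unknown amount. Does not rise or sink; springs back up to 0.35 rad when let go.
- knob: Black torque-limiting knob on the collar: disc 29 mm diameter, 8 mm thick, with an upright bar grip on it 40 mm long (its x), 14 mm thick (y), z 104 to 138 mm. Origin on the axis, z 96 mm; does not rise or sink. White mark on the bar along +x; it lines up with the collar's mark until the knob slips. Turned anticlockwise it loosens the screw.
- knob_grip (a point): Grip point on the knob's axis, z 129 mm; bar along its x. Takes 1 to 4 rad clockwise in all: up to four grasps. Moment to turn: winds up 0.8 N m per rad to 0.13 N m running free, climbs to 0.26 once the pad is tight; then the knob slips on the collar and clicks: at 0.16 rad of slip the moment drops by 0.1 or more, and again every 0.63 rad.
- wrench: Bystander: steel open-ended wrench, 180 mm long, lying on the table; leave alone.
- coupling: Bystander: brass hose coupling standing upright, 28 mm diameter, 46 mm tall; leave alone.
- offcut: Bystander: steel tube offcut standing upright, 38 mm diameter, 50 mm tall; leave alone.
There are look-alikes about, which are no part of the job. Of the things that look like the plate, the largest one is meant.

How it is judged (in metres and radians):
On the way, in this order (a step that is already met when the one before it is completed fails the run):
1. the arm is home against the end stop (x of plate_end in the frame of fixture above 0.087 m), for 0.2 s.
2. the knob has slipped through its first click with the arm home (x of plate_end in the frame of fixture above 0.087 m and angle between the x axis of knob and the x axis of screw, either way round above 0.2 rad and contact force between plate and bed above 25 N), for 0.1 s.
At the end, for the whole second after the job is handed in: The arm's end is within 3 mm of the end stop and at rest, it is pressed onto the bed with more than 25 N, and the knob has slipped on its collar by at least 0.2 rad (one click) and less than 1.35 rad (not a third click) (all of step 2 and linear speed of plate below 0.01 m/s); the robot touches nothing.
It fails at once if the knob is turned on past two clicks (slip over 1.35 rad) (angle between the x axis of knob and the x axis of screw, either way round above 1.35 rad).
It fails at once if the arm is rammed into the end stop with over 40 N (contact force between plate and stop above 40 N).
It fails at once if the wrench is knocked out of its place (moved over 20 mm) (distance of wrench from where it was at the start of the episode above 0.02 m).
It fails at once if the coupling is knocked out of its place (moved over 20 mm) (distance of coupling from where it was at the start of the episode above 0.02 m).
It fails at once if the tube offcut is knocked out of its place (moved over 20 mm) (distance of offcut from where it was at the start of the episode above 0.02 m).
It also fails if it takes over 72 s, if anything falls off the work surface, if the arm or the gripper's body presses on something with over 40 N, if the wrist force passes 120 N, or if a joint passes its speed limit or range.

## Robot

A 6-joint arm with a two-finger parallel gripper is mounted at the origin on the work surface. World frame = base frame: x ahead of the robot, y to its left, z up, the work surface at z = 0. Lengths are in m, angles in degrees, forces in N, time in s.
With the tool pointing down it reaches from about 0.25 to 0.725 m from the base axis. Payload 9.7 kg.
Tool frame: the origin (TCP) lies midway between the tips of the shut fingers; the grasp point (between the pads) lies 19 mm behind it; z points along the fingers, y is the line along which they close (so a half turn about z gives the same grasp; the last joint's range is limited). The gripper opens to 85 mm and grips with 20 to 120 N. Pads are 22 mm wide; open, the fingers measure 114 mm over their backs; the gripper's body (76 mm by 85 mm) begins 54 mm behind the grasp point. The pads swing forward as they close: fully open they stand 13 mm farther back than shut.
Start: joints at [-64.057, 4.979, 10.078, 95.1, 0, 90], TCP at [0.241, -0.495, 0.231] pointing down, gripper open.
Joint ranges: [-179.16, 179.16], [-48.56, 103.87], [-65.8, 70.77], [-126.05, 130.52], [-82.76, 87.17], [-180, 180]. Speed limits (degrees/s): [127.2, 127.2, 147.25, 180, 180, 180].

## Interface

Orientations are given as [roll, pitch, yaw] about the fixed x, y, z axes, in that order (R = Rz(yaw) Ry(pitch) Rx(roll)).
In Python, from workcell import * gives the robot as it stands.
- The arm moves only by the tool servo_tool, never from a script. Its argument "moves" is a list of rows, each a list of 4 numbers: the shift along the world's x, y, z in fractions of the full range, 1 being 60 cm, then the turn about the world's z in parts of the range, where 1.0 means 2 pi rad. A call has 1 to 20 rows; each row is the pose to reach, as a shift and turn from the pose commanded when the call began; what a row does not reach only later rows make up. A row lasts 1/12 s, in which the tool goes at most 41.7 mm and 7.16 degrees, less where a joint would pass 70% of its speed; a pose out of reach is approached as far as the arm can. Shift and turn numbers lie between -1 and 1, and a call with a number outside is refused. A call with a gripper value outside its range is refused whole. "claw" is the closure, from 0 (fully open) to 1 (shut), set as the call begins (left out, the last holds). The fingers move at their own pace and stop on an object; "force" is the grip in N (left out, the last holds). Time passes only in rows, so rows that repeat a pose let the fingers close. It gives the time, the measured TCP pose, the force, the opening and the grip force at its end, in the units of the state.
- get_obs(): the state, without advancing time (a new reading comes with each control period).
- camera(name): name is "side" or "top" or "wrist"; returns the picture (400x640x3 uint8, red, green, blue); there is no depth.
- get_calibration(name): a dict with "fx", "fy", "cx", "cy" (pixels), "rvec" (rotation vector, rad) and "tvec" (3), from world to camera coordinates, as OpenCV has them; the wrist camera has in their place "tool_from_camera" (4x4, takes a point from camera to tool coordinates, whose origin is the TCP and whose axes are the flange's). Camera axes: x right, y down, z forward; pixel columns grow to the right and rows downward; lengths in m; the calibration is good to about 2 mm. A picture is of the moment at which its call begins: read the wrist's pose just before it. get_calibration takes no time and is no camera call.
- job_done(): hands the job in; it is judged then, once.
The state is a dict: "time": time; "q": joint angles; "qd": joint speeds; "joint_efforts": joint torques, N m; "ee_pos": TCP position; "tcp_rot": TCP orientation; "wrist_force": force on the tool from outside, world axes, zero at the start; "torque": the same for the moment, N m; "opening": finger opening in m; "grasp_force": force on a finger pad.
Only numpy, scipy, OpenCV 4.12 (cv2) and the standard library are available. Lean on these libraries where they do the work, as an engineer would, in place of code of your own. Each camera call takes 0.05 s, during which the arm holds its last target. There are 200 camera calls.

## Working session

There is one attempt and no reset: what is moved stays moved. The work goes in short steps, Python scripts to look and compute and a tool call to move; the robot and the scene stay as the last step left them, time stands still between calls to the robot, and variables do not carry over. Pictures are saved under pics/ and viewed, at most 10 in all, crops included, and the job is handed in when it is done.

Besides the shell and the picture viewer there is one more tool, called after ">>>" as name([rows], argument=value, ...), one row to a line, values as JSON. servo_tool: Moves the arm, as the interface text tells. Its arguments: {"type":"object","properties":{"moves":{"type":"array","items":{"type":"array","items":{"type":"number"}}},"claw":{"type":"number"},"force":{"type":"number"}},"required":["moves"]}

```bash
mkdir -p pics
python3 - <<'E'
from workcell import *
import cv2
for n in ("top","side"):
    cv2.imwrite(f"pics/{n}0.png",camera(n)[:,:,::-1])
    print(n,get_calibration(n))
print(get_calibration("wrist"))
print(get_obs())
E
```

```text
top {'fx': 464.8696285981766, 'fy': 464.8696285981766, 'cx': 324.499704238679, 'cy': 199.63265841900864, 'rvec': array([ 2.15979333, -2.05207913,  0.21725771]), 'tvec': array([-0.02027591,  0.57039644,  1.17329046])}
side {'fx': 450.7230074875338, 'fy': 450.7230074875338, 'cx': 314.6911304300336, 'cy': 197.45872755525474, 'rvec': array([ 0.85601034, -2.35076069,  1.32414819]), 'tvec': array([0.44059067, 0.26002011, 0.90639607])}
{'fx': 278.92735335268884, 'fy': 278.92735335268884, 'cx': 322.3083359896761, 'cy': 206.9121624587194, 'tool_from_camera': array([[-4.17299409e-04, -9.54044892e-01, -2.99663426e-01,
         7.81025928e-02],
       [ 9.99999900e-01, -3.50056126e-04, -2.78079008e-04,
        -6.03472853e-04],
       [ 1.60400839e-04, -2.99663512e-01,  9.54044943e-01,
        -1.42422590e-01],
       [ 0.00000000e+00,  0.00000000e+00,  0.00000000e+00,
         1.00000000e+00]])}
{'time': 0.1, 'q': array([-6.40562720e+01,  5.00964356e+00,  1.00404942e+01,  9.50994949e+01,
        1.14148872e-03,  9.00018732e+01]), 'qd': array([-0.00815499, -0.02760838,  0.02482227,  0.02169816,  0.00685784,
       -0.08749019]), 'joint_efforts': array([ 4.35901638e-04, -5.21561873e+01,  4.65652299e+01,  1.60519121e-02,
        5.23144355e-07, -7.94274001e-06]), 'ee_pos': array([ 0.24053872, -0.49439629,  0.23065114]), 'tcp_rot': array([-1.79931356e+02, -1.13924372e-03,  2.59418535e+01]), 'wrist_force': array([-0.66862736, -0.51376547, -0.16140396]), 'torque': array([0.0004772 , 0.03126625, 0.02497865]), 'grasp_force': 0.0, 'opening': 0.08495493353489199}
```

View pics/top0.png

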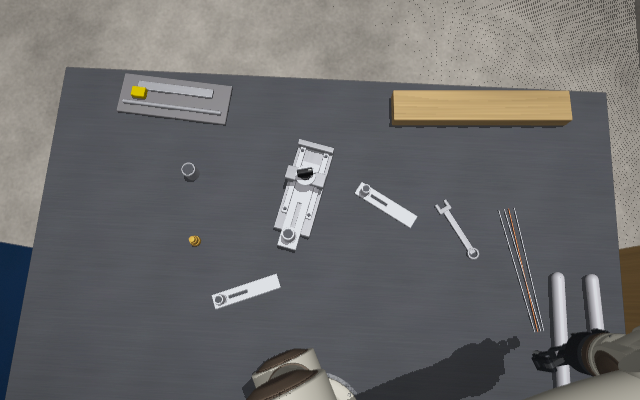

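View pics/side0.png

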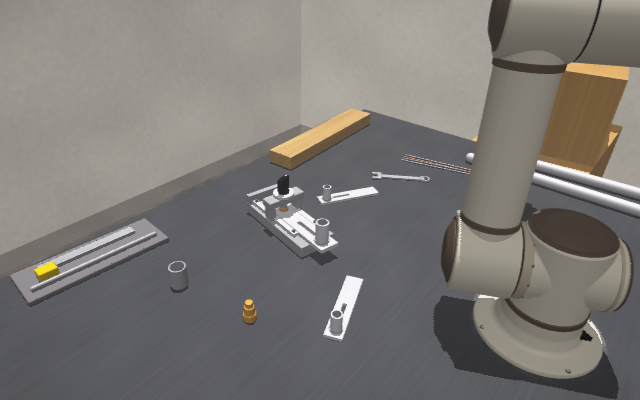

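Three arm-like parts are visible in the top view. One is in the fixture (tube at 288,236), and two are loose on the table, at (386,205) and (246,291). The one in the channel under the bridge fits the description and looks the largest. The knob is at about (305,173) and the stop at (316,146). I'll confirm with an enlarged crop and measure.

```bash
cat > h.py <<'E'
from workcell import *
import cv2, numpy as np
def ray(n,uv):
    c=get_calibration(n); K=np.array([[c['fx'],0,c['cx']],[0,c['fy'],c['cy']],[0,0,1]])
    R=cv2.Rodrigues(c['rvec'])[0]; return -R.T@c['tvec'], R.T@np.linalg.inv(K)@[uv[0],uv[1],1]
def onz(n,uv,z):
    o,d=ray(n,uv); return o+d*(z-o[2])/d[2]
def proj(n,p):
    c=get_calibration(n); K=np.array([[c['fx'],0,c['cx']],[0,c['fy'],c['cy']],[0,0,1.]])
    return cv2.projectPoints(np.array([p],float),c['rvec'],c['tvec'],K,None)[0].ravel()
E
python3 - <<'E'
from h import *
im=cv2.imread("pics/top0.png")
a=cv2.resize(im[130:260,260:350],None,fx=4.6,fy=4.6,interpolation=cv2.INTER_CUBIC)
s=cv2.imread("pics/side0.png")
b=cv2.resize(s[165:260,240:345],None,fx=3.6,fy=3.6,interpolation=cv2.INTER_CUBIC)
o=np.zeros((600,800,3),np.uint8);o[:a.shape[0],:a.shape[1]]=a;o[:b.shape[0],415:415+b.shape[1]]=b
cv2.imwrite("pics/crop.png",o)
print("tube",onz("top",(288,234),.092),"side",onz("side",(322,222),.092))
print("stop L,R",onz("top",(300,143),.056),onz("top",(333,150),.056))
g=im.max(2)
m=((g<45)).astype(np.uint8); m[:160]=0;m[190:]=0;m[:,:285]=0;m[:,325:]=0
n,l,st,c=cv2.connectedComponentsWithStats(m)
print(st,c)
for n,uv in (("wrench",(458,230)),("off",(189,170)),("coup",(194,240)),("p1",(386,205)),("p2",(246,291))): print(n,onz("top",uv,.0))
E
```

```text
tube [0.46985554 0.09672651 0.092     ] side [0.4706191  0.09737669 0.092     ]
stop L,R [0.72663033 0.084054   0.056     ] [ 0.71118699 -0.00709634  0.056     ]
[[     0      0    640    400 255929]
 [   297    171      1      2      2]
 [   298    171     15      8     67]
 [   305    179      2      1      2]] [[319.50401869 199.50691012]
 [297.         171.5       ]
 [305.23880597 174.55223881]
 [305.5        179.        ]]
wrench [ 5.17187872e-01 -3.61185994e-01 -2.22044605e-16]
off [0.64981724 0.39672663 0.        ]
coup [0.45262234 0.36067726 0.        ]
p1 [ 0.57721921 -0.16193531  0.        ]
p2 [0.32331319 0.20658076 0.        ]
```

View pics/crop.png

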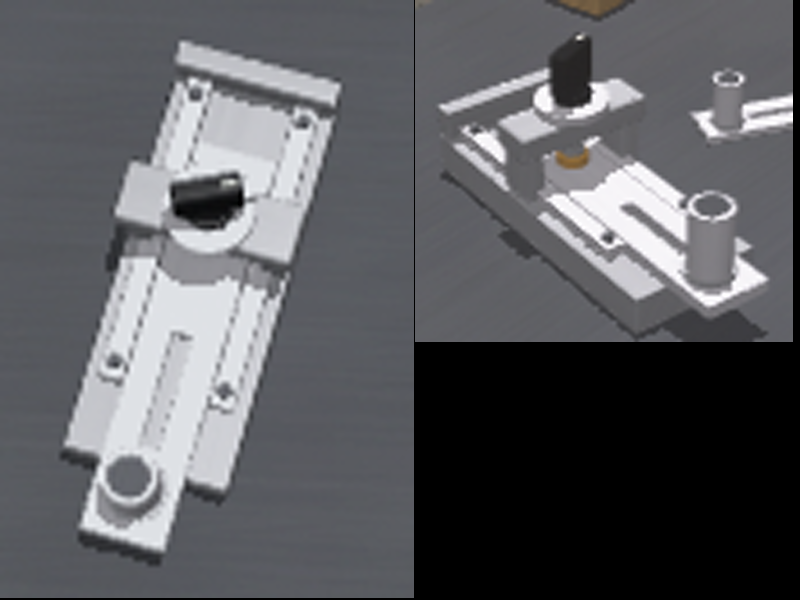

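The crop confirms it: the arm with slot and tube lies in the channel under the bridge, short of the stop. In crop pixels, the tube top is at (129,476). The black bar runs from (175,205) to (240,185), with its white mark at the right end (231,183). The collar is centred at about (212,208).

Run:
```python
from h import *
f=lambda x,y,z:onz("top",((x+.5)/4.6+259.5,(y+.5)/4.6+129.5),z)
g=lambda x,y,z:onz("side",((x-415+.5)/3.6+239.5,(y+.5)/3.6+164.5),z)
P=lambda n,p:print(n,p.round(4))
P("tube top",f(129,476,.092));P("tube side",g(712,207,.092))
P("collar",f(212,208,.096));P("collar side",g(571,101,.092))
a,b=f(180,43,.056),f(340,85,.056)
d=b-a;print("stop len",np.linalg.norm(d),"yaw",np.degrees(np.arctan2(d[0],-d[1])))
a,b=f(65,452,.03),f(228,492,.03);d=b-a;print("bed",np.linalg.norm(d),np.degrees(np.arctan2(d[0],-d[1])),(a+b)/2)
P("bar L",f(172,195,.138));P("bar R",f(240,178,.138))
```

```text
tube top [0.4721 0.0978 0.092 ]
tube side [0.47   0.0976 0.092 ]
collar [0.6267 0.0608 0.096 ]
collar side [0.6274 0.0605 0.092 ]
stop len 0.09882862324037896 yaw -12.481381350977165
bed 0.09824773208961288 -10.911798701443402 [0.48351984 0.09330058 0.03      ]
bar L [0.6216 0.0807 0.138 ]
bar R [0.6331 0.0441 0.138 ]
```

Units first: shifts go in shares of 60 cm and turns go in shares of 2 pi rad. So 59.2 cm / 60 = 0.9867, 56.6 cm / 60 = 0.9433, -0.64 rad / 6.2832 = -0.1019.

>>> servo_tool([
  [0.0167,0.0433,0,-0.0064],
  [0.04,0.1033,0,-0.0127],
  [0.0633,0.1633,0,-0.0191],
  [0.0867,0.2233,0,-0.0255],
  [0.11,0.2833,0,-0.0318],
  [0.1333,0.3433,0,-0.0382],
  [0.1567,0.4033,0,-0.0446],
  [0.18,0.4633,0,-0.0509],
  [0.2033,0.5233,0,-0.0573],
  [0.2267,0.5833,0,-0.0637],
  [0.25,0.6433,0,-0.07],
  [0.2733,0.7033,0,-0.0764],
  [0.2967,0.7633,0,-0.0828],
  [0.32,0.8233,0,-0.0891],
  [0.3433,0.8833,0,-0.0955],
  [0.3667,0.9433,0,-0.1019],
  [0.3833,0.9867,0,-0.1074],
  [0.3833,0.9867,0,-0.1074],
  [0.3833,0.9867,0,-0.1074],
  [0.3833,0.9867,0,-0.1074],
], claw=0, force=20)

```text
time: 1.77
ee_pos: [0.4409, -0.0669, 0.2312]
tcp_rot: [-178.2, 0.1, -9.7]
wrist_force: [0.2, 1.0, 0.2]
opening: 0.0852
grasp_force: 0.0
```

>>> servo_tool([
  [0,0,0,0],
  [0,0,0,0],
  [0,0,0,0],
])

```text
time: 2.02
ee_pos: [0.4411, -0.066, 0.2314]
tcp_rot: [-178.2, 0.0, -9.6]
wrist_force: [0.0, -0.6, -0.4]
opening: 0.0854
grasp_force: 0.0
```

In the tool's units: 16.3 cm / 60 = 0.2717, 1.8 cm / 60 = 0.03, -0.055 rad / 6.2832 = -0.0088.

>>> servo_tool([
  [0.0067,0.0333,0,-0.0016],
  [0.0133,0.075,0,-0.0032],
  [0.0217,0.1167,0,-0.0048],
  [0.03,0.1583,0,-0.0064],
  [0.0383,0.2,0,-0.008],
  [0.045,0.2417,0,-0.0088],
  [0.05,0.2717,0,-0.0088],
  [0.05,0.2717,0,-0.0088],
  [0.05,0.2717,0,-0.0088],
  [0.05,0.2717,0,-0.0088],
])

```text
time: 2.85
ee_pos: [0.4442, -0.0589, 0.2314]
tcp_rot: [-176.4, 0.1, -9.8]
wrist_force: [-0.3, 0.8, 0.3]
opening: 0.0857
grasp_force: 0.0
```

Run:
```python
from h import *
print(get_obs())
cv2.imwrite("pics/w1.png",camera("wrist")[:,:,::-1])
```

```text
{'time': 2.85, 'q': array([ -9.85721244,  -8.84777318,  -3.41403152,  95.52779072,
         3.63223601, 179.94357734]), 'qd': array([-0.03092791, -0.14289975,  0.00743648, -0.05292766,  0.04233168,
       -0.08981891]), 'joint_efforts': array([-8.63922969e-02, -3.66210651e+01,  4.64303720e+01,  1.96751766e-02,
        1.97068462e-01,  1.83526674e-05]), 'ee_pos': array([ 0.44421231, -0.0588598 ,  0.23143942]), 'tcp_rot': array([-1.76367673e+02,  9.04745150e-02, -9.80090305e+00]), 'wrist_force': array([-0.30759472,  0.80803963,  0.33764366]), 'torque': array([ 0.02121713, -0.00569654, -0.03056178]), 'grasp_force': 0.0, 'opening': 0.08567072439217878}
```

View pics/w1.png

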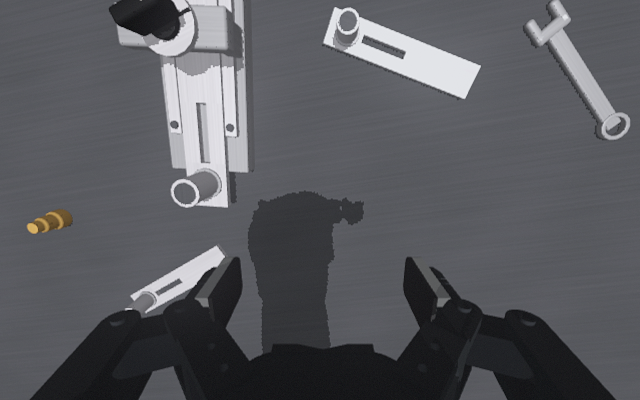

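The wrist view shows the tube top at (185,193) and the knob at the upper left. Joint 6 has hit its 180° limit, so I'll use the equivalent half-turned grasp.

In the tool's units: 15.6 cm / 60 = 0.26, 2.7 cm / 60 = 0.045, 2.38 rad / 6.2832 = 0.3788.

>>> servo_tool([
  [0,0,0,0.0159],
  [0,0,0,0.035],
  [0,0,0,0.0541],
  [0.0033,0.0167,0,0.0732],
  [0.0083,0.0417,0,0.0923],
  [0.0117,0.0667,0,0.1114],
  [0.015,0.0917,0,0.1305],
  [0.02,0.1167,0,0.1496],
  [0.025,0.1417,0,0.1687],
  [0.0283,0.1667,0,0.1878],
  [0.0333,0.1917,0,0.2069],
  [0.0383,0.2167,0,0.226],
  [0.0417,0.2417,0,0.2451],
  [0.045,0.26,0,0.2642],
  [0.045,0.26,0,0.2833],
  [0.045,0.26,0,0.3024],
  [0.045,0.26,0,0.3215],
  [0.045,0.26,0,0.3406],
  [0.045,0.26,0,0.3597],
  [0.045,0.26,0,0.3788],
])

```text
time: 4.57
ee_pos: [0.4713, 0.0974, 0.2313]
tcp_rot: [-176.4, 0.1, 126.9]
wrist_force: [0.1, -0.3, 0.3]
opening: 0.0855
grasp_force: 0.0
```

In the tool's units: -5 cm / 60 = -0.0833, -4 cm / 60 = -0.0667, 0.7 rad / 6.2832 = 0.1114.

>>> servo_tool([
  [0,0,-0.0083,0.0159],
  [0,0,-0.0167,0.0318],
  [0,0,-0.0333,0.0477],
  [0,0,-0.05,0.0637],
  [0,0,-0.0667,0.0796],
  [0,0,-0.0833,0.0955],
  [0,0,-0.0833,0.1114],
  [0,0,-0.0833,0.1114],
  [0,0,-0.0833,0.1114],
  [0,0,-0.0833,0.1114],
])

```text
time: 5.4
ee_pos: [0.4714, 0.0973, 0.1818]
tcp_rot: [-176.4, 0.1, 166.5]
wrist_force: [-0.3, -0.8, -0.1]
opening: 0.0857
grasp_force: 0.0
```

Running into the limit left a 3.6° tool tilt. I'll wind joint 6 to its other limit and undo the tilt there the same way, in reverse.

In the tool's units: 2.4 rad / 6.2832 = 0.382.

>>> servo_tool([
  [0,0,0,0.0191],
  [0,0,0,0.0382],
  [0,0,0,0.0573],
  [0,0,0,0.0764],
  [0,0,0,0.0955],
  [0,0,0,0.1146],
  [0,0,0,0.1337],
  [0,0,0,0.1528],
  [0,0,0,0.1719],
  [0,0,0,0.191],
  [0,0,0,0.2101],
  [0,0,0,0.2292],
  [0,0,0,0.2483],
  [0,0,0,0.2674],
  [0,0,0,0.2865],
  [0,0,0,0.3056],
  [0,0,0,0.3247],
  [0,0,0,0.3438],
  [0,0,0,0.3629],
  [0,0,0,0.382],
])

```text
time: 7.07
ee_pos: [0.4715, 0.0973, 0.1819]
tcp_rot: [-176.3, 0.1, -55.6]
wrist_force: [-0.9, -0.5, 0.6]
opening: 0.0853
grasp_force: 0.0
```

In the tool's units: 1.18 rad / 6.2832 = 0.1878.

>>> servo_tool([
  [0,0,0,0.0191],
  [0,0,0,0.0382],
  [0,0,0,0.0573],
  [0,0,0,0.0764],
  [0,0,0,0.0955],
  [0,0,0,0.1146],
  [0,0,0,0.1337],
  [0,0,0,0.1528],
  [0,0,0,0.1719],
  [0,0,0,0.1878],
  [0,0,0,0.1878],
  [0,0,0,0.1878],
])

```text
time: 8.07
ee_pos: [0.4694, 0.1079, 0.1816]
tcp_rot: [-176.8, 0.1, 10.9]
wrist_force: [0.6, -0.6, -0.2]
opening: 0.0851
grasp_force: 0.0
```

In the tool's units: -5 cm / 60 = -0.0833, -3 cm / 60 = -0.05, 0.06 rad / 6.2832 = 0.0095.

>>> servo_tool([
  [0,-0.0167,0,0.0048],
  [0,-0.05,0,0.0095],
  [0,-0.0833,0,0.0095],
  [0,-0.0833,0,0.0095],
])

```text
time: 8.4
ee_pos: [0.4601, 0.1004, 0.1816]
tcp_rot: [-178.6, 0.1, 11.4]
wrist_force: [-0.8, -0.6, 0.1]
opening: 0.0856
grasp_force: 0.0
```

It works: the roll is recovering towards 180°.

In the tool's units: -3 cm / 60 = -0.05, -1 cm / 60 = -0.0167, 0.05 rad / 6.2832 = 0.008.

>>> servo_tool([
  [0,-0.0167,0,0.0048],
  [0,-0.05,0,0.008],
  [0,-0.05,0,0.008],
])

```text
time: 8.65
ee_pos: [0.454, 0.0988, 0.1815]
tcp_rot: [-179.8, 0.2, 12.1]
wrist_force: [-1.0, 0.3, -0.7]
opening: 0.0861
grasp_force: 0.0
```

In the tool's units: -7 cm / 60 = -0.1167, 1.75 cm / 60 = 0.0292, -0.433 rad / 6.2832 = -0.0689.

>>> servo_tool([
  [0,0,0,-0.0159],
  [0.0083,0,0,-0.0318],
  [0.0167,0,0,-0.0477],
  [0.0292,-0.0025,0,-0.0637],
  [0.0292,-0.0025,0,-0.0689],
  [0.0292,-0.0025,-0.0167,-0.0689],
  [0.0292,-0.0025,-0.0417,-0.0689],
  [0.0292,-0.0025,-0.0667,-0.0689],
  [0.0292,-0.0025,-0.0917,-0.0689],
  [0.0292,-0.0025,-0.1167,-0.0689],
  [0.0292,-0.0025,-0.1167,-0.0689],
  [0.0292,-0.0025,-0.1167,-0.0689],
])

```text
time: 9.65
ee_pos: [0.4713, 0.0975, 0.1106]
tcp_rot: [-179.8, 0.3, -12.6]
wrist_force: [0.8, 0.3, 0.4]
opening: 0.0853
grasp_force: 0.0
```

Run:
```python
from h import *
o=get_obs();print(o['q'],o['ee_pos'],o['tcp_rot'])
cv2.imwrite("pics/w2.png",camera("wrist")[:,:,::-1])
```

```text
[  11.52788884   -4.94574247  -13.19044805   81.9092735     0.27359358
 -155.83540191] [0.47126346 0.09750746 0.11057104] [-179.81341296    0.25248431  -12.63666577]
```

View pics/w2.png

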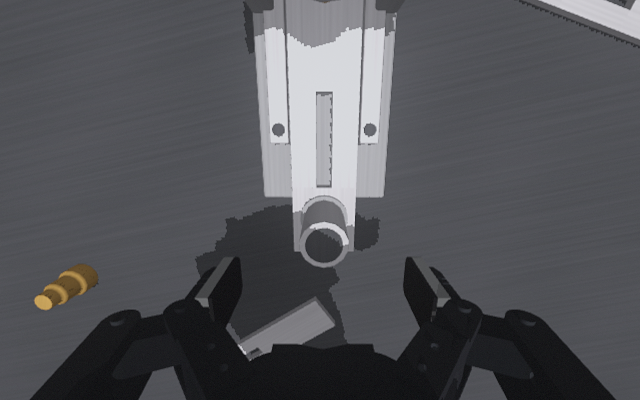

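The tube top at (323,243) is centred between the fingers and the channel is aligned with the image, so I can descend and pinch.

In the tool's units: -5.5 cm / 60 = -0.0917, -5 cm / 60 = -0.0833.

>>> servo_tool([
  [0,0,-0.0167,0],
  [0,0,-0.0333,0],
  [0,0,-0.05,0],
  [0,0,-0.0667,0],
  [0,0,-0.0833,0],
  [0,0,-0.0917,0],
  [0,0,-0.0917,0],
  [0,0,-0.0917,0],
])

```text
time: 10.37
ee_pos: [0.4719, 0.0976, 0.0562]
tcp_rot: [-179.8, 0.2, -12.7]
wrist_force: [-0.7, 0.6, 0.0]
opening: 0.0854
grasp_force: 0.0
```

>>> servo_tool([
  [0,0,0,0],
  [0,0,0,0],
  [0,0,0,0],
  [0,0,0,0],
  [0,0,0,0],
  [0,0,0,0],
  [0,0,0,0],
  [0,0,0,0],
], claw=0.75, force=20)

```text
time: 11.03
ee_pos: [0.4722, 0.0976, 0.0568]
tcp_rot: [-179.8, 0.1, -12.7]
wrist_force: [-1.1, -0.8, 5.3]
opening: 0.0317
grasp_force: 20.8
```

In the tool's units: 2.9 cm / 60 = 0.0483, 2.8 cm / 60 = 0.0467.

>>> servo_tool([
  [0.0033,-0.0008,0,0],
  [0.0067,-0.0015,0,0],
  [0.01,-0.0023,0,0],
  [0.0133,-0.003,0,0],
  [0.0167,-0.0038,0,0],
  [0.02,-0.0045,0,0],
  [0.0233,-0.0053,0,0],
  [0.0267,-0.006,0,0],
  [0.03,-0.0068,0,0],
  [0.0333,-0.0075,0,0],
  [0.0367,-0.0083,0,0],
  [0.04,-0.009,0,0],
  [0.0433,-0.0098,0,0],
  [0.0467,-0.0105,0,0],
  [0.0483,-0.0109,0,0],
])

```text
time: 12.28
ee_pos: [0.4997, 0.0916, 0.0568]
tcp_rot: [-179.7, 0.3, -12.7]
wrist_force: [-11.5, 1.6, 11.2]
opening: 0.0318
grasp_force: 21.5
```

In the tool's units: 0.5 cm / 60 = 0.0083, 0.4 cm / 60 = 0.0067.

>>> servo_tool([
  [0.0017,-0.0004,0,0],
  [0.0033,-0.0008,0,0],
  [0.005,-0.0011,0,0],
  [0.0067,-0.0015,0,0],
  [0.0083,-0.0019,0,0],
  [0.0083,-0.0019,0,0],
])

```text
time: 12.78
ee_pos: [0.5048, 0.0904, 0.0568]
tcp_rot: [-179.7, 0.3, -12.7]
wrist_force: [-10.5, 3.2, 10.7]
opening: 0.0316
grasp_force: 21.5
```

In the tool's units: 0.3 cm / 60 = 0.005, 0.24 cm / 60 = 0.004.

>>> servo_tool([
  [0.0013,-0.0003,0,0],
  [0.0027,-0.0006,0,0],
  [0.004,-0.0009,0,0],
  [0.005,-0.0011,0,0],
])

```text
time: 13.12
ee_pos: [0.5076, 0.0898, 0.0567]
tcp_rot: [-179.7, 0.3, -12.7]
wrist_force: [-10.7, 2.6, 10.8]
opening: 0.0312
grasp_force: 21.5
```

In the tool's units: 0.2 cm / 60 = 0.0033, 0.14 cm / 60 = 0.0023.

>>> servo_tool([
  [0.0012,-0.0003,0,0],
  [0.0023,-0.0005,0,0],
  [0.0033,-0.0008,0,0],
])

```text
time: 13.37
ee_pos: [0.5096, 0.0893, 0.0568]
tcp_rot: [-179.7, 0.3, -12.7]
wrist_force: [-11.3, 2.7, 11.5]
opening: 0.0318
grasp_force: 21.5
```

In the tool's units: 0.15 cm / 60 = 0.0025, 0.1 cm / 60 = 0.0017.

>>> servo_tool([
  [0.0008,-0.0002,0,0],
  [0.0017,-0.0004,0,0],
  [0.0025,-0.0006,0,0],
  [0.0025,-0.0006,0,0],
])

```text
time: 13.7
ee_pos: [0.51, 0.0892, 0.0568]
tcp_rot: [-179.7, 0.5, -12.7]
wrist_force: [-17.1, 2.7, 14.9]
opening: 0.0312
grasp_force: 21.9
```

Run:
```python
from h import *
im=camera("top")[:,:,::-1].copy();cv2.imwrite("pics/top2.png",im)
s=camera("side")[:,:,::-1];w=camera("wrist")[:,:,::-1]
a=cv2.resize(im[130:260,260:350],None,fx=4.6,fy=4.6,interpolation=cv2.INTER_CUBIC)
b=cv2.resize(w,(385,240))
c=cv2.resize(s[165:260,240:345],None,fx=3.6,fy=3.6,interpolation=cv2.INTER_CUBIC)
o=np.zeros((600,800,3),np.uint8);o[:a.shape[0],:a.shape[1]]=a;o[:240,415:]=b;o[242:242+c.shape[0],415:415+c.shape[1]]=c
cv2.imwrite("pics/crop2.png",o)
```

```text
(no output)
```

View pics/crop2.png

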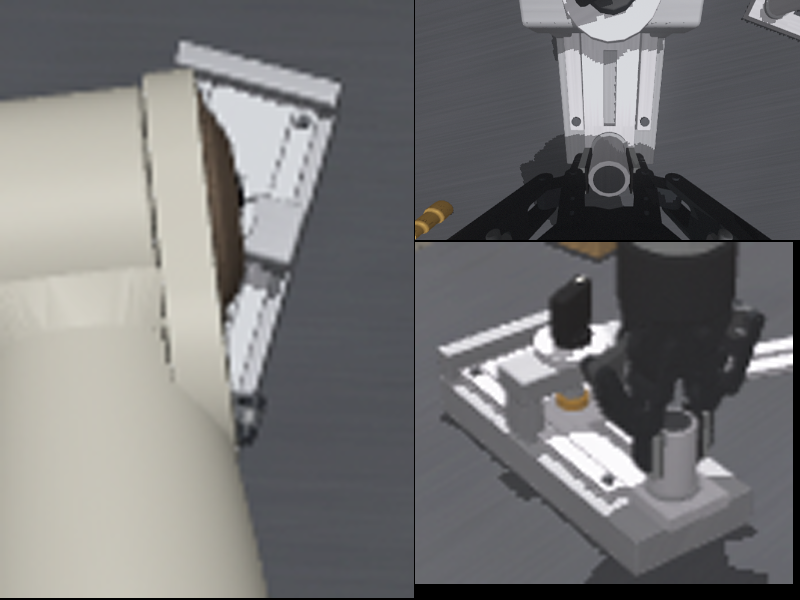

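The plate is now under the top-right corner by the stop. The tool lagged its last command and the force rose to 17 N, which suggests contact. I'll confirm with a tiny extra push.

>>> servo_tool([
  [0.0003,-0.0001,0,0],
  [0.0008,-0.0002,0,0],
  [0.0008,-0.0002,0,0],
  [0.0008,-0.0002,0,0],
])

```text
time: 14.18
ee_pos: [0.51, 0.0892, 0.0567]
tcp_rot: [-179.7, 0.5, -12.6]
wrist_force: [-20.3, 5.4, 16.9]
opening: 0.0312
grasp_force: 22.0
```

It is home: the force rises with no motion. Release and rise.

In the tool's units: 15 cm / 60 = 0.25, 14 cm / 60 = 0.2333.

>>> servo_tool([
  [0,0,0,0],
  [0,0,0,0],
  [0,0,0,0],
  [0,0,0,0],
  [0,0,0,0],
  [0,0,0,0],
  [0,0,0.0167,0],
  [0,0,0.05,0],
  [0,0,0.1,0],
  [0,0,0.15,0],
  [0,0,0.2,0],
  [0,0,0.2333,0],
  [0,0,0.25,0],
  [0,0,0.25,0],
  [0,0,0.25,0],
  [0,0,0.25,0],
], claw=0)

```text
time: 15.52
ee_pos: [0.5126, 0.0883, 0.2048]
tcp_rot: [-179.8, 0.3, -12.7]
wrist_force: [-0.5, 0.2, -0.6]
opening: 0.0849
grasp_force: 0.0
```

```bash
cat >> h.py <<'E'
from scipy.spatial.transform import Rotation as Ro
def wcam():
    o=get_obs();im=camera("wrist")[:,:,::-1].copy()
    c=get_calibration("wrist");T=np.eye(4);T[:3,:3]=Ro.from_euler('xyz',o['tcp_rot'],degrees=True).as_matrix();T[:3,3]=o['ee_pos']
    return im,T@c['tool_from_camera'],c
def wz(uv,z,T,c):
    d=T[:3,:3]@[(uv[0]-c['cx'])/c['fx'],(uv[1]-c['cy'])/c['fy'],1];return T[:3,3]+d*(z-T[2,3])/d[2]
E
python3 - <<'E'
from h import *
im,T,c=wcam();cv2.imwrite("pics/w3.png",im);np.save("T3.npy",T)
o=get_obs();print(o['ee_pos'],o['tcp_rot'],o['wrist_force'],o['torque'],o['q'])
E
```

```text
[0.51244041 0.08825285 0.20463178] [-179.82748921    0.29798743  -12.7041623 ] [-0.96175157 -1.25064084 -0.27941752] [-0.025935    0.03730932  0.01200529] [   9.62215533    0.58615872    2.54891525   92.1728723     0.27277813
 -157.67373394]
```

View pics/w3.png

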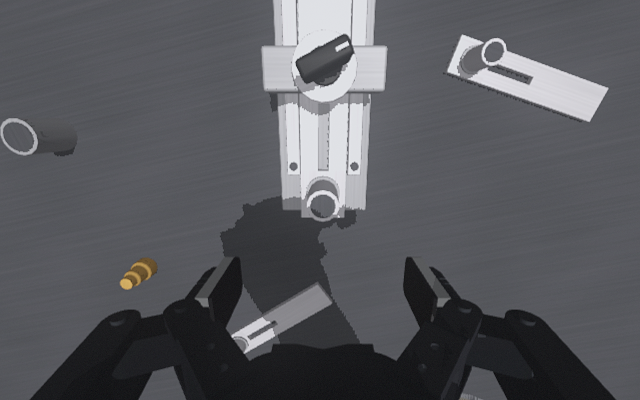

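The arm is home, with the tube top at (322,205), the collar centred at about (324,66), and the bar from (299,70) to (350,41) with its white mark at the upper-right end.

Run:
```python
from h import *
T=np.load("T3.npy");c=get_calibration("wrist");im=cv2.imread("pics/w3.png")
P=lambda n,p:print(n,p.round(4))
P("tube",wz((322,205),.092,T,c));P("collar",wz((323.5,66.5),.096,T,c))
g=im.max(2)
roi=np.zeros_like(g);roi[25:95,285:365]=1
for th in (35,45,55,65):
    m=((g<th)&(roi>0)).astype(np.uint8)
    n,l,s,ce=cv2.connectedComponentsWithStats(m);k=1+s[1:,4].argmax()
    ct=cv2.findContours((l==k).astype(np.uint8),0,1)[0][0]
    r=cv2.minAreaRect(ct);print(th,s[k],r)
    b=cv2.boxPoints(r)
    print([wz(p,.138,T,c)[:2].round(4).tolist() for p in b])
cv2.imwrite("pics/k3.png",cv2.resize(im[20:110,270:375],None,fx=6,fy=6,interpolation=cv2.INTER_CUBIC))
```

```text
tube [0.5116 0.0906 0.092 ]
collar [0.6277 0.0631 0.096 ]Traceback (most recent call last):
  File "<stdin>", line 9, in <module>
ValueError: attempt to get argmax of an empty sequence
```

Run:
```python
from h import *
im=cv2.imread("pics/w3.png")
cv2.imwrite("pics/k3.png",cv2.resize(im[20:110,270:375],None,fx=6,fy=6,interpolation=cv2.INTER_CUBIC))
```

```text
(no output)
```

View pics/k3.png

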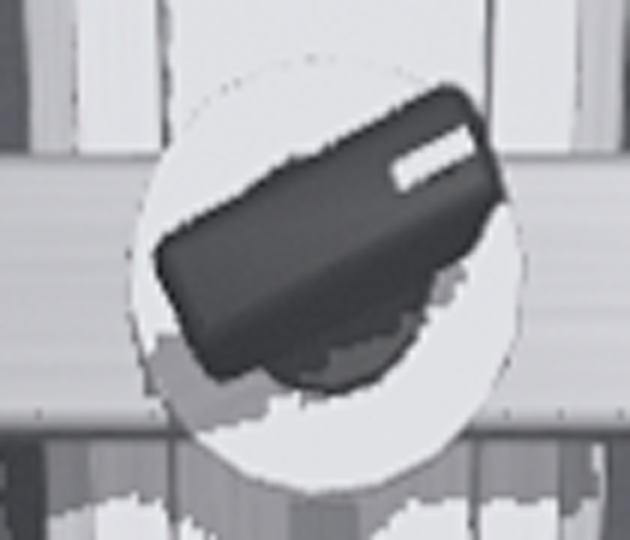

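Run:
```python
from h import *
T=np.load("T3.npy");c=get_calibration("wrist")
f=lambda x,y,z:wz(((x+.5)/6-.5+270,(y+.5)/6-.5+20),z,T,c)
print("collar",f(328,275,.096))
for a,b in (((182,290),(474,128)),((158,247),(450,85)),((397,180),(470,137))):
    A,B=f(*a,.138),f(*b,.138);d=B-A
    print((A+B)/2,np.linalg.norm(d),np.degrees(np.arctan2(d[1],d[0])))
```

```text
collar [0.62830646 0.06236087 0.096     ]
[0.62814314 0.06279983 0.138     ] 0.03631559650149626 -76.35515075588961
[0.63288529 0.06446001 0.138     ] 0.03607824239602128 -76.56562773152493
[0.63049063 0.05011009 0.138     ] 0.009025612177699318 -74.91638806488109
```

In the tool's units: 11.4 cm / 60 = 0.19, -2.65 cm / 60 = -0.0442, -1.105 rad / 6.2832 = -0.1759.

>>> servo_tool([
  [0.0167,-0.0042,0,-0.0159],
  [0.0333,-0.0083,0,-0.0318],
  [0.0583,-0.0133,0,-0.0477],
  [0.0833,-0.02,0,-0.0637],
  [0.1083,-0.025,0,-0.0796],
  [0.1333,-0.0317,0,-0.0955],
  [0.1583,-0.0367,0,-0.1114],
  [0.175,-0.0417,0,-0.1273],
  [0.19,-0.0442,0,-0.1432],
  [0.19,-0.0442,0,-0.1592],
  [0.19,-0.0442,0,-0.1751],
  [0.19,-0.0442,0,-0.1759],
  [0.19,-0.0442,0,-0.1759],
  [0.19,-0.0442,0,-0.1759],
])

```text
time: 16.73
ee_pos: [0.6267, 0.0619, 0.2057]
tcp_rot: [-179.8, 0.2, -75.8]
wrist_force: [0.1, -0.1, 0.1]
opening: 0.0852
grasp_force: 0.0
```

Run:
```python
from h import *
im,T,c=wcam();np.save("T4.npy",T)
o=get_obs();print(o['ee_pos'],o['tcp_rot'],o['torque'],o['q'])
cv2.imwrite("pics/w4.png",im)
```

```text
[0.62677886 0.06189054 0.20592853] [-1.79810737e+02  1.68470107e-01 -7.58589845e+01] [-0.02927224  0.06086668  0.02174942] [  5.5511538   15.65884204  19.49367807  93.67285809   0.19484787
 -98.58930798]
```

View pics/w4.png

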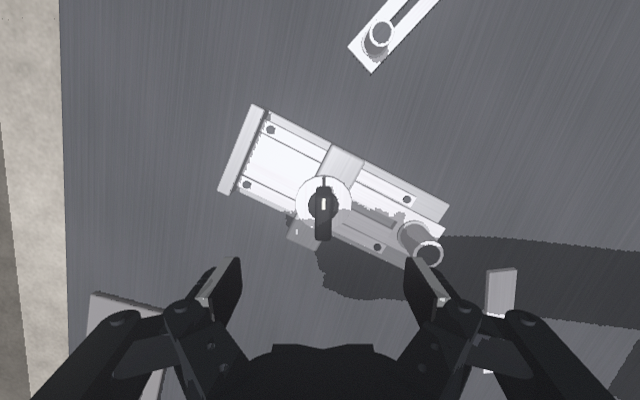

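The bar is upright in the view at column 323, centred between the fingers, and the collar mark at (324,182) is in line with it. Descend.

In the tool's units: -9.4 cm / 60 = -0.1567, -9.1 cm / 60 = -0.1517.

>>> servo_tool([
  [0,0,-0.0167,0],
  [0,0,-0.0417,0],
  [0,0,-0.0667,0],
  [0,0,-0.0917,0],
  [0,0,-0.1167,0],
  [0,0,-0.1383,0],
  [0,0,-0.1517,0],
  [0,0,-0.1567,0],
  [0,0,-0.1567,0],
  [0,0,-0.1567,0],
])

```text
time: 17.62
ee_pos: [0.6272, 0.0619, 0.113]
tcp_rot: [-179.7, 0.2, -76.0]
wrist_force: [0.8, 0.1, 0.4]
opening: 0.0854
grasp_force: 0.0
```

>>> servo_tool([
  [0,0,0,0],
  [0,0,0,0],
  [0,0,0,0],
  [0,0,0,0],
  [0,0,0,0],
  [0,0,0,0],
  [0,0,0,0],
  [0,0,0,0],
  [0,0,0,0],
  [0,0,0,0],
], claw=0.95, force=50)

```text
time: 18.45
ee_pos: [0.6268, 0.0617, 0.1126]
tcp_rot: [-179.8, 0.2, -76.0]
wrist_force: [-4.2, -1.6, 5.4]
opening: 0.013
grasp_force: 51.8
```

Run:
```python
from h import *
o=get_obs();print(o['ee_pos'],o['tcp_rot'],o['wrist_force'],o['torque'],o['q'][5],o['joint_efforts'][5])
```

```text
[0.62678817 0.06172846 0.112626  ] [-1.79787756e+02  1.53114315e-01 -7.60223209e+01] [-4.19852184 -1.55175194  5.38982049] [-0.31812709  0.98636009  0.0106756 ] -98.43515486487739 -0.012129438982810825
```

In the tool's units: -0.08 rad / 6.2832 = -0.0127.

>>> servo_tool([
  [0,0,0,-0.0127],
  [0,0,0,-0.0255],
  [0,0,0,-0.0382],
  [0,0,0,-0.0509],
  [0,0,0,-0.0637],
  [0,0,0,-0.0637],
])

```text
time: 18.95
ee_pos: [0.6268, 0.0617, 0.1126]
tcp_rot: [-179.8, 0.1, -99.2]
wrist_force: [-4.9, -1.9, 5.1]
opening: 0.0131
grasp_force: 51.8
```

```bash
cat > s.py <<'E'
from workcell import *
o=get_obs();print(o['time'],o['ee_pos'].round(4),o['tcp_rot'].round(2),o['wrist_force'].round(1),o['torque'].round(3),o['q'][5].round(2),o['joint_efforts'][5].round(3))
E
python3 s.py
```

```text
18.95 [0.6268 0.0617 0.1126] [-1.7978e+02  1.4000e-01 -9.9210e+01] [-4.9 -1.9  5.1] [-0.371  1.062  0.092] -75.2 1.511
```

In the tool's units: -0.15 rad / 6.2832 = -0.0239.

>>> servo_tool([
  [0,0,0,-0.0095],
  [0,0,0,-0.0191],
  [0,0,0,-0.0239],
])

```text
time: 19.2
ee_pos: [0.6268, 0.0617, 0.1126]
tcp_rot: [-179.8, 0.1, -107.7]
wrist_force: [-4.9, -2.4, 5.0]
opening: 0.013
grasp_force: 51.8
```

```bash
python3 s.py
```

```text
19.2 [0.6268 0.0617 0.1126] [-1.7978e+02  1.4000e-01 -1.0771e+02] [-4.9 -2.4  5. ] [-0.457  1.045  0.107] -66.68 0.038
```

In the tool's units: -0.15 rad / 6.2832 = -0.0239.

>>> servo_tool([
  [0,0,0,-0.0095],
  [0,0,0,-0.0191],
  [0,0,0,-0.0239],
])

```text
time: 19.45
ee_pos: [0.6268, 0.0617, 0.1126]
tcp_rot: [-179.8, 0.1, -116.3]
wrist_force: [-4.4, -1.9, 4.6]
opening: 0.0133
grasp_force: 51.8
```

```bash
python3 s.py
```

```text
19.45 [0.6268 0.0617 0.1126] [-1.7978e+02  1.4000e-01 -1.1631e+02] [-4.4 -1.9  4.6] [-0.444  1.032  0.141] -58.07 0.047
```

In the tool's units: -0.2 rad / 6.2832 = -0.0318.

>>> servo_tool([
  [0,0,0,-0.0095],
  [0,0,0,-0.0191],
  [0,0,0,-0.0286],
  [0,0,0,-0.0318],
])

```text
time: 19.78
ee_pos: [0.6267, 0.0617, 0.1126]
tcp_rot: [-179.8, 0.1, -127.8]
wrist_force: [-5.3, -1.9, 5.2]
opening: 0.0133
grasp_force: 51.9
```

```bash
python3 s.py
```

```text
19.7833 [0.6267 0.0617 0.1126] [-1.7978e+02  1.3000e-01 -1.2778e+02] [-5.3 -1.9  5.2] [-0.442  1.054  0.121] -46.57 0.429
```

In the tool's units: -0.2 rad / 6.2832 = -0.0318.

>>> servo_tool([
  [0,0,0,-0.0095],
  [0,0,0,-0.0191],
  [0,0,0,-0.0286],
  [0,0,0,-0.0318],
])

```text
time: 20.12
ee_pos: [0.6268, 0.0617, 0.1127]
tcp_rot: [-179.8, 0.1, -139.2]
wrist_force: [-5.0, -1.6, 4.9]
opening: 0.0131
grasp_force: 51.9
```

```bash
python3 s.py
```

```text
20.1167 [0.6268 0.0617 0.1127] [-1.7977e+02  1.4000e-01 -1.3924e+02] [-5.  -1.6  4.9] [-0.395  1.07   0.114] -35.09 0.428
```

In the tool's units: -0.2 rad / 6.2832 = -0.0318.

>>> servo_tool([
  [0,0,0,-0.0095],
  [0,0,0,-0.0191],
  [0,0,0,-0.0286],
  [0,0,0,-0.0318],
])

```text
time: 20.45
ee_pos: [0.6267, 0.0617, 0.1126]
tcp_rot: [-179.8, 0.1, -150.7]
wrist_force: [-4.3, -2.4, 5.4]
opening: 0.0129
grasp_force: 51.9
```

```bash
python3 s.py
```

```text
20.45 [0.6267 0.0617 0.1126] [-1.7977e+02  1.3000e-01 -1.5069e+02] [-4.3 -2.4  5.4] [-0.386  1.149  0.163] -23.61 0.429
```

In the tool's units: -0.2 rad / 6.2832 = -0.0318.

>>> servo_tool([
  [0,0,0,-0.0095],
  [0,0,0,-0.0191],
  [0,0,0,-0.0286],
  [0,0,0,-0.0318],
])

```text
time: 20.78
ee_pos: [0.6267, 0.0617, 0.1126]
tcp_rot: [-179.8, 0.1, -162.1]
wrist_force: [-4.9, -1.0, 5.4]
opening: 0.0132
grasp_force: 51.9
```

```bash
python3 s.py
```

```text
20.7833 [0.6267 0.0617 0.1126] [-1.7976e+02  1.4000e-01 -1.6215e+02] [-4.9 -1.   5.4] [-0.389  1.175  0.185] -12.13 0.456
```

The moment is rising, so I'll go in finer steps.

In the tool's units: -0.1 rad / 6.2832 = -0.0159.

>>> servo_tool([
  [0,0,0,-0.008],
  [0,0,0,-0.0159],
  [0,0,0,-0.0159],
])

```text
time: 21.03
ee_pos: [0.6267, 0.0617, 0.1126]
tcp_rot: [-179.8, 0.1, -167.9]
wrist_force: [-5.2, -2.2, 6.0]
opening: 0.0128
grasp_force: 51.9
```

```bash
python3 s.py
```

```text
21.0333 [0.6267 0.0617 0.1126] [-1.7976e+02  1.4000e-01 -1.6786e+02] [-5.2 -2.2  6. ] [-0.429  1.142  0.194] -6.42 1.035
```

In the tool's units: -0.1 rad / 6.2832 = -0.0159.

>>> servo_tool([
  [0,0,0,-0.008],
  [0,0,0,-0.0159],
  [0,0,0,-0.0159],
])

```text
time: 21.28
ee_pos: [0.6267, 0.0617, 0.1126]
tcp_rot: [-179.8, 0.1, -173.6]
wrist_force: [-4.8, -2.2, 5.0]
opening: 0.0134
grasp_force: 51.9
```

```bash
python3 s.py
```

```text
21.2833 [0.6267 0.0617 0.1126] [-1.7976e+02  1.3000e-01 -1.7359e+02] [-4.8 -2.2  5. ] [-0.443  1.155  0.202] -0.68 1.044
```

In the tool's units: -0.1 rad / 6.2832 = -0.0159.

>>> servo_tool([
  [0,0,0,-0.008],
  [0,0,0,-0.0159],
  [0,0,0,-0.0159],
])

```text
time: 21.53
ee_pos: [0.6267, 0.0617, 0.1126]
tcp_rot: [-179.8, 0.1, -179.3]
wrist_force: [-4.7, -1.6, 5.9]
opening: 0.013
grasp_force: 51.9
```

```bash
python3 s.py
```

```text
21.5333 [0.6267 0.0617 0.1126] [-1.7975e+02  1.3000e-01 -1.7931e+02] [-4.7 -1.6  5.9] [-0.434  1.143  0.169] 5.05 1.061
```

In the tool's units: -0.1 rad / 6.2832 = -0.0159.

>>> servo_tool([
  [0,0,0,-0.008],
  [0,0,0,-0.0159],
  [0,0,0,-0.0159],
])

```text
time: 21.78
ee_pos: [0.6267, 0.0617, 0.1126]
tcp_rot: [-179.8, 0.1, 175.0]
wrist_force: [-4.8, -2.2, 5.2]
opening: 0.0132
grasp_force: 51.9
```

```bash
python3 s.py
```

```text
21.7833 [0.6267 0.0617 0.1126] [-1.7975e+02  1.4000e-01  1.7496e+02] [-4.8 -2.2  5.2] [-0.328  1.131  0.213] 10.79 1.077
```

In the tool's units: -0.08 rad / 6.2832 = -0.0127.

>>> servo_tool([
  [0,0,0,-0.0064],
  [0,0,0,-0.0127],
  [0,0,0,-0.0127],
])

```text
time: 22.03
ee_pos: [0.6267, 0.0617, 0.1126]
tcp_rot: [-179.8, 0.1, 170.4]
wrist_force: [-4.7, -1.8, 5.1]
opening: 0.0129
grasp_force: 51.9
```

```bash
python3 s.py
```

```text
22.0333 [0.6267 0.0617 0.1126] [-1.7975e+02  1.4000e-01  1.7041e+02] [-4.7 -1.8  5.1] [-0.385  1.173  0.203] 15.34 0.919
```

In the tool's units: -0.08 rad / 6.2832 = -0.0127.

>>> servo_tool([
  [0,0,0,-0.0064],
  [0,0,0,-0.0127],
  [0,0,0,-0.0127],
])

```text
time: 22.28
ee_pos: [0.6267, 0.0617, 0.1126]
tcp_rot: [-179.7, 0.1, 165.8]
wrist_force: [-5.2, -2.3, 4.7]
opening: 0.0132
grasp_force: 51.9
```

```bash
python3 s.py
```

```text
22.2833 [0.6267 0.0617 0.1126] [-1.7975e+02  1.4000e-01  1.6583e+02] [-5.2 -2.3  4.7] [-0.451  1.17   0.236] 19.92 0.93
```

In the tool's units: -0.08 rad / 6.2832 = -0.0127.

>>> servo_tool([
  [0,0,0,-0.0064],
  [0,0,0,-0.0127],
  [0,0,0,-0.0127],
])

```text
time: 22.53
ee_pos: [0.6267, 0.0617, 0.1126]
tcp_rot: [-179.7, 0.1, 161.2]
wrist_force: [-5.0, -2.4, 5.2]
opening: 0.0131
grasp_force: 51.9
```

```bash
python3 s.py
```

```text
22.5333 [0.6267 0.0617 0.1126] [-1.7975e+02  1.4000e-01  1.6125e+02] [-5.  -2.4  5.2] [-0.457  1.157  0.236] 24.51 0.94
```

In the tool's units: -0.08 rad / 6.2832 = -0.0127.

>>> servo_tool([
  [0,0,0,-0.0064],
  [0,0,0,-0.0127],
  [0,0,0,-0.0127],
])

```text
time: 22.78
ee_pos: [0.6267, 0.0618, 0.1126]
tcp_rot: [-179.7, 0.1, 156.7]
wrist_force: [-4.9, -1.9, 5.2]
opening: 0.0132
grasp_force: 51.9
```

```bash
python3 s.py
```

```text
22.7833 [0.6267 0.0618 0.1126] [-1.7974e+02  1.4000e-01  1.5666e+02] [-4.9 -1.9  5.2] [-0.37   1.174  0.155] 29.1 0.762
```

In the tool's units: -0.08 rad / 6.2832 = -0.0127.

>>> servo_tool([
  [0,0,0,-0.0064],
  [0,0,0,-0.0127],
  [0,0,0,-0.0127],
])

```text
time: 23.03
ee_pos: [0.6267, 0.0618, 0.1126]
tcp_rot: [-179.7, 0.1, 152.1]
wrist_force: [-4.4, -2.5, 5.1]
opening: 0.0133
grasp_force: 51.8
```

```bash
python3 s.py
```

```text
23.0333 [0.6267 0.0618 0.1126] [-1.7974e+02  1.4000e-01  1.5207e+02] [-4.4 -2.5  5.1] [-0.358  1.122  0.109] 33.69 0.799
```

In the tool's units: -0.08 rad / 6.2832 = -0.0127.

>>> servo_tool([
  [0,0,0,-0.0064],
  [0,0,0,-0.0127],
  [0,0,0,-0.0127],
])

```text
time: 23.28
ee_pos: [0.6267, 0.0617, 0.1126]
tcp_rot: [-179.7, 0.1, 147.5]
wrist_force: [-5.3, -2.3, 4.6]
opening: 0.0132
grasp_force: 51.8
```

```bash
python3 s.py
```

```text
23.2833 [0.6267 0.0617 0.1126] [-1.7974e+02  1.4000e-01  1.4749e+02] [-5.3 -2.3  4.6] [-0.388  1.228  0.164] 38.27 0.824
```

The moment dropped from 0.24 to about 0.11, so it has clicked once, and the slip is now about 0.35 rad. Release, rise and check.

In the tool's units: 10 cm / 60 = 0.1667, 9 cm / 60 = 0.15.

>>> servo_tool([
  [0,0,0,0],
  [0,0,0,0],
  [0,0,0,0],
  [0,0,0,0],
  [0,0,0,0],
  [0,0,0,0],
  [0,0,0,0],
  [0,0,0.0167,0],
  [0,0,0.05,0],
  [0,0,0.1,0],
  [0,0,0.15,0],
  [0,0,0.1667,0],
  [0,0,0.1667,0],
  [0,0,0.1667,0],
], claw=0)

```text
time: 24.45
ee_pos: [0.6273, 0.0619, 0.2127]
tcp_rot: [-179.8, 0.2, 147.6]
wrist_force: [0.0, 0.7, -0.2]
opening: 0.0852
grasp_force: 0.0
```

Run:
```python
from h import *
im,T,c=wcam();np.save("T5.npy",T)
o=get_obs();print(o['ee_pos'],o['tcp_rot'],o['wrist_force'])
a=cv2.resize(im[80:280,220:420],None,fx=3,fy=3,interpolation=cv2.INTER_CUBIC)
cv2.imwrite("pics/w5.png",a)
```

```text
[0.62688936 0.06185869 0.21136947] [-1.79735350e+02  1.15731775e-01  1.47621961e+02] [-1.43151758  0.81500744  0.50181391]
```

View pics/w5.png

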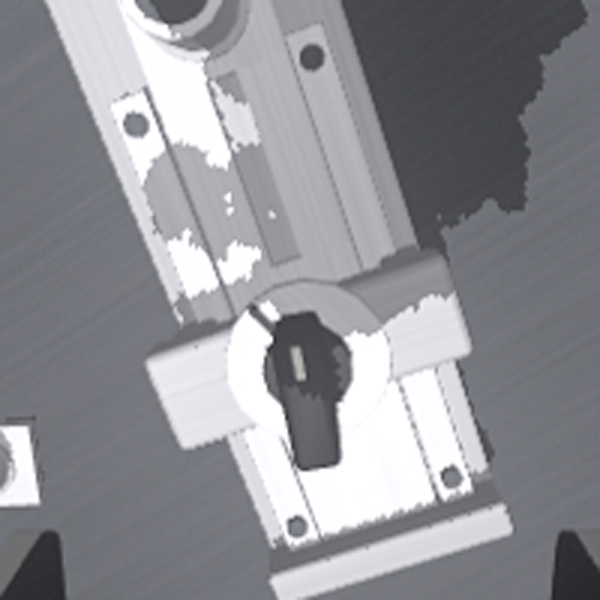

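Run:
```python
from h import *
T=np.load("T5.npy");c=get_calibration("wrist")
f=lambda x,y,z:wz(((x+.5)/3-.5+220,(y+.5)/3-.5+80),z,T,c)
an=lambda d:np.degrees(np.arctan2(d[1],d[0]))
C=f(309,361,.096);print("collar",C,an(f(252,308,.096)-C),an(f(252,308,.096)-f(272,328,.096)))
print("mark",an(f(295,347,.138)-f(301,379,.138)),"bar",an(f(300,338,.138)-f(319,468,.138)),an(f(283,420,.138)*0+f(294,347,.138)-f(319,466,.138)))
ax=np.array([np.cos(np.radians(-12.8)),np.sin(np.radians(-12.8)),0])
for n,p,z in (("stop top inner edge",(385,550),.056),("stop face foot",(400,527),.04),("plate end",(400,523),.04),("tube",(175,2),.092)):
    print(n,(f(*p,z)-C)@ax)
```

```text
collar [0.62680987 0.06407993 0.096     ] -166.40808676075633 -168.53613281463439
mark 157.60961144342875 bar 155.50252988694632 158.79807778656152
stop top inner edge 0.09504775231531844
stop face foot 0.09575551960169736
plate end 0.09399380234906599
tube -0.11328412152721375
```

The collar mark points to about -167.5° and the knob mark to about 157.5°. That is a slip of about 0.6 rad: one click, inside the allowed range. The arm's end is flush with the stop within measuring error, and the robot is clear.

```bash
python3 -c "
from workcell import *
print(job_done())"
```

```text
the job is handed in; nothing more can be done
None
```

I handed the job in with the arm home against the end stop and clamped: the knob clicked once, with about 0.6 rad of slip by camera. I could not measure the 25 N hold directly and inferred it from the moment climbing to 0.24 N m before the click, and the judge's result was not shown.

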